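Fold back the bifold dust cover and stow a heatsink

ROBOT

A 6-joint arm with a two-finger parallel gripper is mounted at the origin on the work surface. World frame = base frame: x ahead of the robot, y to its left, z up, the work surface at z = 0. Lengths are in m, angles in rad, forces in N, time in s.
With the tool pointing down it reaches from about 0.325 to 0.9 m from the base axis. Payload 3.5 kg.
Tool frame: the origin (TCP) lies on the centre line of the jaws, within the pads' length; the fingertips stand 25 mm ahead of it and the grasp point (between the pads) lies 6 mm ahead of it (tip_extent is the distance from the TCP to the fingertips, in m); z points along the fingers, y is the line along which they close (so a half turn about z gives the same grasp; the last joint's range is limited). The gripper opens to 85 mm and grips with 20 to 120 N. Pads are 22 mm wide; open, the fingers measure 114 mm over their backs; the gripper's body (76 mm by 85 mm) begins 54 mm behind the grasp point. The pads swing forward as they close: fully open they stand 13 mm farther back than shut.
Start: joints at [-1.327, 0.276, -0.026, 1.268, 0, 1.467], TCP at [0.212, -0.588, 0.256] pointing down, gripper open.
Joint ranges: [-3.12, 3.12], [-0.85, 1.88], [-1.08, 1.24], [-1.95, 2.15], [-1.57, 1.53], [-3.14, 3.14]. Speed limits (rad/s): [2.57, 2.57, 3.14, 3.14, 3.14, 3.14].

INTERFACE

Orientations are given as [roll, pitch, yaw] about the fixed x, y, z axes, in that order (R = Rz(yaw) Ry(pitch) Rx(roll)).
In Python, from rig import * gives the robot as it stands.
- The arm moves only by the tool move_arm, never from a script. Its argument "rows" is a list of rows, each an object of numbers: "tx", "ty", "tz": the shift along the tool's x, y, z in m; "rx", "ry", "rz": the turn, a rotation vector about the tool's x, y, z in rad; "gripper": the opening, from 0 (shut) to 1 (fully open). A call has 1 to 5 rows; each row shifts and turns the commanded pose from where the row before left it, along the tool's axes as they then stand; what a row does not reach is not made up. A row lasts 1/8 s, in which the tool goes at most 62.5 mm and 10.7 degrees, less where a joint would pass 70% of its speed; a pose out of reach is approached as far as the arm can. A call is refused whole if a number of a shift passes 0.0625 or a number of a turn 0.188, either way. A call with a gripper value outside its range is refused whole. The fingers move at their own pace and stop on an object; the grip force is fixed at half the most. Time passes only in rows, so rows that do not move let the fingers close. It gives the time, the measured TCP pose, the force, the opening and the grip force at its end, in the units of the state.
- state(): the state, without advancing time (a new reading comes with each control period).
- read_camera(name): name is "side" or "top" or "wrist"; returns the picture (384x512x3 uint8, red, green, blue); there is no depth.
- camera_info(name): a dict with "fx", "fy", "cx", "cy" (pixels), "k1" (the pictures are not rectified: a ray, as slopes to the right and down, at radius r is drawn at 1 + k1 r^2 times it, then the intrinsics apply), "origin" and "orientation" of the camera in the world; the wrist camera has in their place "tool_from_camera" (4x4, takes a point from camera to tool coordinates, whose origin is the TCP and whose axes are the flange's). Camera axes: x right, y up, looking along -z (the intrinsics and any distortion apply to the point x, -y, -z); pixel columns grow to the right and rows downward; lengths in m; the calibration is good to about 2 mm. A picture is of the moment at which its call begins: read the wrist's pose just before it. camera_info takes no time and is no camera call.
- close_job(): hands the job in; it is judged then, once.
The state is a dict: "time": time; "q": joint angles; "joint_vel": joint speeds; "joint_efforts": joint torques, N m; "position": TCP position; "tool_rot": TCP orientation; "wrist_force": force on the tool from outside, world axes, zero at the start; "moment": the same for the moment, N m; "finger_gap": opening from 0.0 (shut) to 1.0 (fully open); "grasp_force": force on a finger pad.
Only numpy, scipy, OpenCV 4.12 (cv2) and the standard library are available. Lean on these libraries where they do the work, as an engineer would, in place of code of your own. Each camera call takes 0.05 s, during which the arm holds its last target. There are 200 camera calls.

TASK

Under the magnifier lamp, where there is only room to reach in slantwise, fold the front panel of the dust case's bifold cover right over until it lies flat on the rear panel, and with the fingers press it home with a light, steady push of about 10 N (the thin plastic cracks at 50 N). Then pick up the heatsink, set it down without dropping it in the front well you have opened, fins up and flat on the well's floor, and let go. Leave the panels folded flat on the case, do not bump the lamp and do not disturb the multimeter, the solder spool or the bottle.

Things in the scene. Friction and masses are not known exactly. Their poses are not given: they have to be found in the camera images.
- case: Fixed grey open case, 180 (its x) x 250 (its y) x 55 mm high, walls 5 mm; origin at the centre of its underside, z up. Its +y half is the front well, its -y half the rear well, parted by a 6 mm wall at y = 0. On its rim lies a bifold cover of two white panels, each 180 mm wide and 6 mm thick: the rear panel (y -120 to 0) and the front panel (y 0 to +123 mm)
- fold_line (a point): Middle of the hinge line between the two panels, along the case's x axis, 61 mm above the case's underside at y = 0 (level with the panels' upper faces while the rear panel is down)
- lip (a point): Middle of the outer edge of the orange lip, in mid thickness. The lip is a plate 80 mm long (along the hinge) and 6 mm thick that extends the front panel; its outer edge is 152 mm from the fold line, so that it overhangs the case's front wall by 27 mm and can be pushed up from beneath
- front_panel (a joint): Front panel's angle to the rear panel, rad: 0 = shut, level with it; 1.57 = upright; 3.14 = folded over, flat on it, its former underside now on top, 67 mm above the case's underside. Turns about the fold line, from the case's +y side up and over to -y. Starts ajar. Friction hinge (about 0.2 N m, 1.5 to 4 N at the lip): stays where it is left, anywhere
- rear_panel (a joint): Angle of the rear panel, rad: 0 = lying down on the case (as it starts, and as it must stay). Hinged along the case's -y rim with a very stiff friction hinge (about 0.8 N m)
- lamp: Fixed magnifier lamp: a level white ring 150 mm across with a lens, underside 245 mm above the bench, over the rear panel, so an upright gripper has no room there; one tilted about 45 degrees, fingers towards the case's -y and down, reaches 65 mm past the fold line. Origin on the bench under the ring's centre; post (16 mm thick, 275 mm high, foot 100 mm across) 185 mm to the lamp's +x
- heatsink_mid (a point): Centre (18 mm up) of a loose finned heatsink, 110 mm (its x) x 46 mm (its y) x 36 mm, copper base below, aluminium fins above, about 0.25 kg; lies on the bench to the left of the case. Can be gripped across its 46 mm, along its length anywhere
- multimeter: Red multimeter, 170 x 85 x 34 mm, bystander; origin at the centre of its underside
- spool: Yellow solder spool, 60 mm across, 40 mm high, bystander; origin at the centre of its underside
- flux_bottle: White bottle, 48 mm across, 110 mm high, bystander; origin at the centre of its underside
- well (a point): Centre of the floor of the front well (inside 170 mm along the case's x, 117 mm along its y, 48 mm deep); 7 mm above the case's underside, 61 mm to +y of its centre
Things that resemble listed ones, but are neither listed nor needed, are in the scene too. What is shaped like the part that bears heatsink_mid but turquoise or yellow is not meant.

How it is judged:
On the way, in this order (a step that is already met when the one before it is completed fails the run):
1. the front panel lies folded flat on the rear panel (within 0.06 rad), the rear panel is down, and the fingers press on the front panel with more than 4 N (value of joint front_panel above 3.08 rad and value of joint rear_panel below 0.05 rad and contact force between the fingers and front_panel above 4 N), for 0.15 s.
2. the heatsink, still held, is set down in the front well (contact force between the fingers and heatsink above 0.5 N and contact force between heatsink and case above 0.3 N and z of heatsink_mid in the frame of case below 0.04 m and y of heatsink_mid in the frame of case between 0.005 and 0.12 m), for 0.04 s.
At the end, for the whole second after the job is handed in: Front panel folded over within 0.08 rad of flat on the rear panel; rear panel down within 0.06 rad; heatsink at rest, fins up, on the floor of the front well (centre under 32 mm up, tilt under 0.15 rad); multimeter, spool and bottle each moved less than 20 mm (value of joint front_panel above 3.06 rad and value of joint rear_panel below 0.06 rad and z of heatsink_mid in the frame of case below 0.032 m and y of heatsink_mid in the frame of case between 0.005 and 0.12 m and x of heatsink_mid in the frame of case between -0.085 and 0.085 m and angle between heatsink_mid's own z axis and vertical below 0.15 rad and linear speed of heatsink below 0.02 m/s and distance of each of multimeter, spool, flux_bottle from where it was at the start of the episode below 0.02 m); the robot touches nothing.
It fails at once if the cover is pressed with more than 50 N (contact force between anything else and front_panel above 50 N).
It fails at once if the lamp is bumped with more than 3 N (contact force between anything else and lamp above 3 N).
It fails at once if a bystander is moved 20 mm or more (distance of any of multimeter, spool, flux_bottle from where it was at the start of the episode above 0.02 m).
It also fails if it takes over 54 s, if anything falls off the work surface, if the arm or the gripper's body presses on something with over 40 N, if the wrist force passes 120 N, or if a joint passes its speed limit or range.

## Working session

There is one attempt and no reset: what is moved stays moved. The work goes in short steps, Python scripts to look and compute and a tool call to move; the robot and the scene stay as the last step left them, time stands still between calls to the robot, and variables do not carry over. Pictures are saved under pics/ and viewed, at most 13 in all, crops included, and the job is handed in when it is done.

Besides the shell and the picture viewer there is one more tool, called after "Call:" as name(argument=value, ...), one argument or row to a line, values as JSON. move_arm: Moves the arm, as the interface text tells. Its arguments: {"type":"object","properties":{"rows":{"type":"array","items":{"type":"object","properties":{"tx":{"type":"number"},"ty":{"type":"number"},"tz":{"type":"number"},"rx":{"type":"number"},"ry":{"type":"number"},"rz":{"type":"number"},"gripper":{"type":"number"}}}}},"required":["rows"]}

```bash
ls; mkdir -p pics; python3 - <<'E'
from rig import *
import cv2,numpy as np
s=state();print({k:np.round(v,3).tolist() for k,v in s.items()})
for n in("top","side"):
    cv2.imwrite(f"pics/{n}0.png",cv2.resize(read_camera(n)[:,:,::-1],(768,576)));print(n,camera_info(n))
print(camera_info("wrist"))
E
```

```text
pics
{'time': 0.0, 'q': [-1.327, 0.277, -0.028, 1.268, -0.0, 1.467], 'joint_vel': [0.0, 0.001, -0.0, -0.002, -0.001, -0.0], 'joint_efforts': [-0.001, -44.551, 29.52, 0.016, -0.0, -0.0], 'position': [0.212, -0.587, 0.255], 'tool_rot': [-3.139, -0.0, 0.347], 'wrist_force': [-0.216, -0.206, -0.05], 'moment': [0.019, 0.01, 0.034], 'grasp_force': 0.0, 'finger_gap': 1.003}
top {'fx': 463.27273275408015, 'fy': 463.27273275408015, 'cx': 258.57682322373466, 'cy': 189.11318318997377, 'k1': -0.06500334493533398, 'origin': array([0.4291157 , 0.0383898 , 1.40967955]), 'orientation': array([ 0.09102683,  0.00517797, -1.58975342])}
side {'fx': 446.9559033485625, 'fy': 446.9559033485625, 'cx': 257.55245006413287, 'cy': 193.80109699225187, 'k1': -0.16523593124904087, 'origin': array([0.24053506, 1.26578816, 0.81438958]), 'orientation': array([ 1.04436264e+00, -1.33530057e-03, -2.91774327e+00])}
{'fx': 267.32576477134864, 'fy': 267.32576477134864, 'cx': 250.75907172770056, 'cy': 187.8068222861249, 'k1': -0.009699447865569298, 'tool_from_camera': array([[-1.54579659e-04,  9.52341983e-01,  3.05032333e-01,
         7.80557718e-02],
       [ 9.99999939e-01,  5.12453804e-05,  3.46771510e-04,
        -5.34152564e-04],
       [ 3.14613569e-04,  3.05032368e-01, -9.52341932e-01,
        -1.16879061e-01],
       [ 0.00000000e+00,  0.00000000e+00,  0.00000000e+00,
         1.00000000e+00]])}
```

View pics/top0.png

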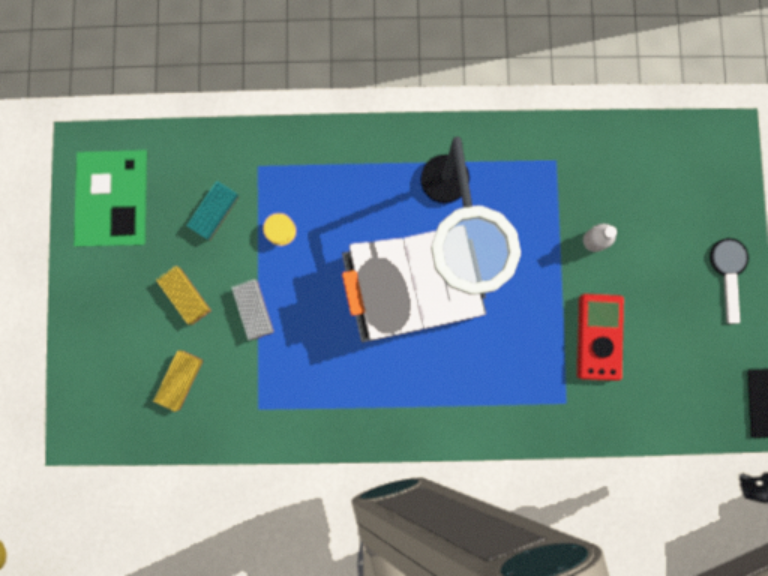

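View pics/side0.png

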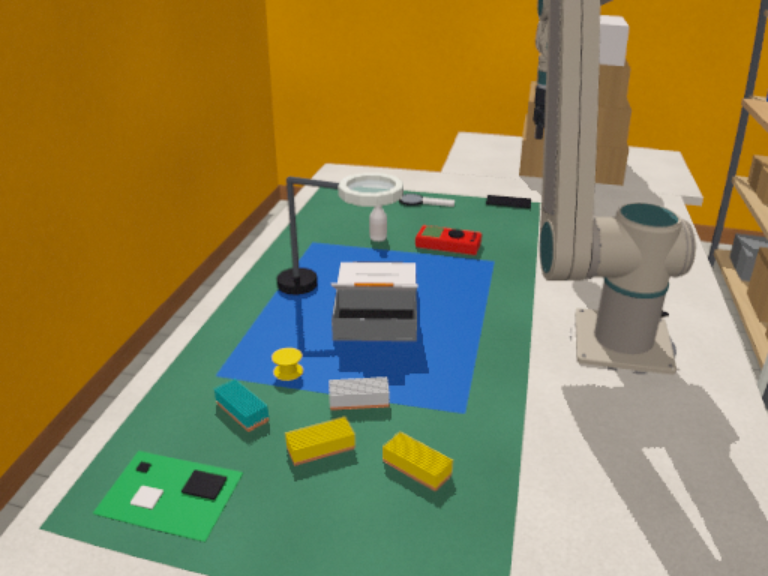

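Top view: case at about (420,285), with its lip at (352,293), its front facing left (+y), and the lamp ring at (476,249). The grey heatsink is at (253,310), the spool at (280,229). The panel is ajar in the side view.

```bash
cat > h.py <<'E'
from rig import *
import cv2,numpy as np
from scipy.spatial.transform import Rotation as Ro
def cam(n):
    c=camera_info(n)
    if n=="wrist":
        s=state();R=Ro.from_euler('xyz',s['tool_rot']).as_matrix();T=c['tool_from_camera']
        return c,R@T[:3,3]+s['position'],R@T[:3,:3]
    return c,np.array(c['origin']),Ro.from_euler('xyz',c['orientation']).as_matrix()
def ray(C,px):
    c,o,R=C
    K=np.array([[c['fx'],0,c['cx']],[0,c['fy'],c['cy']],[0,0,1.]])
    d=np.array([(px[0]-c['cx'])/c['fx'],(px[1]-c['cy'])/c['fy']]);u=d.copy()
    for _ in range(20):u=d/(1+c['k1']*u@u)
    return o,R@np.array([u[0],-u[1],-1.])
def onz(C,px,z):
    o,d=ray(C,px);return o+d*(z-o[2])/d[2]
def tri(C1,p1,C2,p2):
    a,u=ray(C1,p1);b,v=ray(C2,p2)
    t=np.linalg.lstsq(np.c_[u,-v],b-a,rcond=None)[0]
    P,Q=a+u*t[0],b+v*t[1];return (P+Q)/2,np.linalg.norm(P-Q)
def proj(C,P):
    c,o,R=C;q=R.T@(np.array(P)-o);u=np.array([q[0],-q[1]])/-q[2];u=u*(1+c['k1']*u@u)
    return u*c['fx']+[c['cx'],c['cy']]
E
python3 - <<'E'
from h import *
ims={n:read_camera(n) for n in("top","side")}
hsv={n:cv2.cvtColor(i,cv2.COLOR_RGB2HSV) for n,i in ims.items()}
C={n:cam(n) for n in ims}
cv2.imwrite("pics/tc.png",cv2.resize(ims["top"][130:250,140:360,::-1],None,fx=3.6,fy=3.6,interpolation=cv2.INTER_CUBIC)) 
cv2.imwrite("pics/sc.png",cv2.resize(ims["side"][110:280,180:340,::-1],None,fx=3.5,fy=3.5,interpolation=cv2.INTER_CUBIC)) 
for n in ims:
    m=cv2.inRange(hsv[n],(6,150,150),(18,255,255))
    if n=="side": m[:,:200]=0;m[:170]=0;m[220:]=0;m[:,300:]=0
    k,l,st,ce=cv2.connectedComponentsWithStats(m)
    for i in range(1,k):
        if st[i,4]>20:
            r=cv2.minAreaRect(np.argwhere(l==i)[:,::-1].astype(np.float32));print(n,"orange",st[i],ce[i],cv2.boxPoints(r).round(1).tolist())
m=cv2.inRange(hsv["top"],(0,0,90),(180,45,225));m[:, :145]=0;m[:,190:]=0;m[:170]=0;m[240:]=0
k,l,st,ce=cv2.connectedComponentsWithStats(m)
for i in range(1,k):
    if st[i,4]>100:
        b=cv2.boxPoints(cv2.minAreaRect(np.argwhere(l==i)[:,::-1].astype(np.float32)));print("hs",st[i],ce[i])
        print([onz(C["top"],p,.036).round(3).tolist() for p in b], onz(C["top"],ce[i],.036))
for name,p,z in(("spool",(187,153),.04),("ring",(317.5,166),.25),("bottle",(398,158),.05)): print(name,onz(C["top"],p,z).round(3))
E
```

```text
top orange [229 180  13  30 229] [234.82532751 194.4628821 ] [[228.0, 181.1999969482422], [236.5, 179.5], [242.3000030517578, 208.3000030517578], [233.8000030517578, 210.0]]
side orange [236 189  26   2  49] [248.75510204 189.46938776] [[236.0, 189.0], [261.0, 189.0], [261.0, 190.0], [236.0, 190.0]]
hs [155 186  27  41 664] [167.58433735 206.04216867]
[[0.556, 0.358, 0.036], [0.571, 0.307, 0.036], [0.462, 0.273, 0.036], [0.447, 0.323, 0.036]] [0.50926142 0.31504939 0.036     ]
spool [0.667 0.256 0.04 ]
ring [ 0.591 -0.108  0.25 ]
bottle [ 0.638 -0.374  0.05 ]
```

View pics/tc.png

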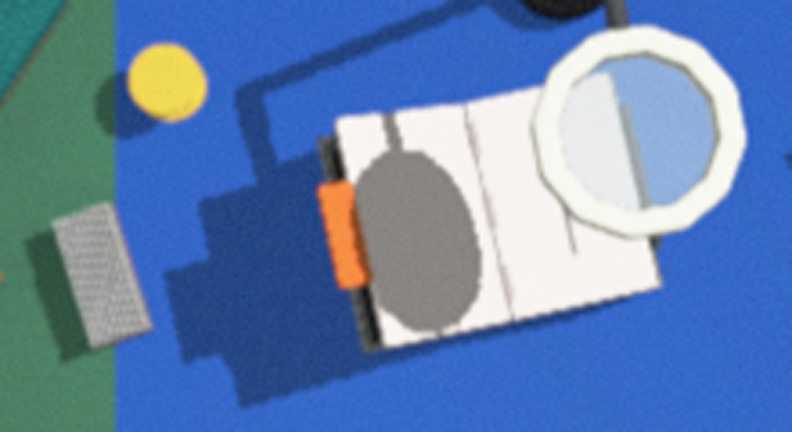

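View pics/sc.png

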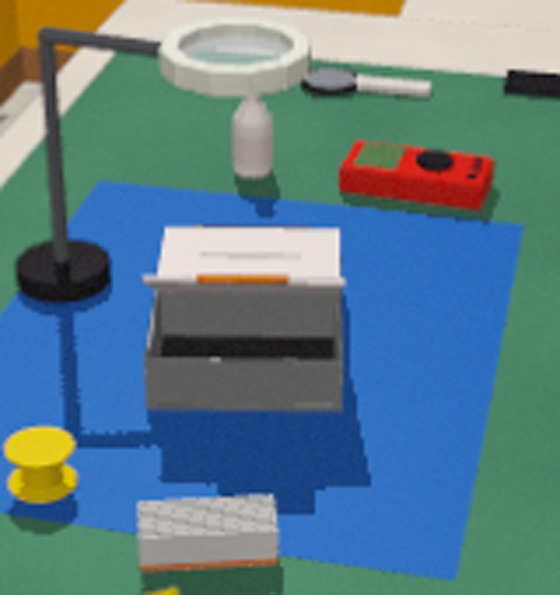

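The fold line runs in the crop from (465,103) to (513,320). The panel is seen nearly edge-on from the side camera.

```bash
python3 - <<'E'
from h import *
T=cam("top");S=cam("side")
a=onz(T,(140+465/3.6,130+103/3.6),.061);b=onz(T,(140+513/3.6,130+320/3.6),.061)
print("fold",a,b,np.linalg.norm(a-b),(a+b)/2, "yaw",np.arctan2(*(a-b)[1::-1]))
P,e=tri(T,(230.9,195.6),S,(248.7,189.7));print("lip",P,e)
# case front bottom corners in side crop, rear panel corner
f=[onz(S,(180+x/3.5,110+y/3.5),0) for x,y in((147,407),(341,411))];print("front bottom",f,np.linalg.norm(f[0]-f[1]),np.arctan2(*(f[0]-f[1])[1::-1]))
c=onz(T,(140+661/3.6,130+288/3.6),.061);print("rear -x corner",c)
w=np.arctan2(*(a-b)[1::-1]);m=(a+b)/2
R=np.array([[np.cos(w),np.sin(w)],[-np.sin(w),np.cos(w)]])
for n,p in(("lip",P),("rc",c),("f0",f[0]),("f1",f[1]),("ring",np.array([.591,-.108]))):print(n,R@(p[:2]-m[:2]))
d=R@(P[:2]-m[:2]);print("angle",np.arctan2(P[2]-.061,d[1]))
E
```

```text
fold [0.64181034 0.01018489 0.061     ] [ 0.46408673 -0.02484165  0.061     ] 0.1811423121550422 [ 0.55294853 -0.00732838  0.061     ] yaw 0.19459046419137213
lip [0.52842443 0.11906423 0.141884  ] 0.00022847314038786513
front bottom [array([0.61607617, 0.12837037, 0.        ]), array([0.44053188, 0.0945854 , 0.        ])] 0.17876582730611434 0.19013358767985525
rear -x corner [ 0.48756001 -0.14523805  0.061     ]
lip [0.00037861 0.1287493 ]
rc [-0.09082131 -0.12266306]
f0 [0.08817558 0.12093104]
f1 [-0.09058847  0.12172777]
ring [ 0.01786698 -0.10612945]
angle 0.5609176701844899
```

```bash
cat > p.py <<'E'
from h import *
import json
O=np.array([.553,-.006,0]);W=.192
def case(x,y,z):return O+Ro.from_euler('z',W).apply([x,y,z])
def rot(th,yaw=W+np.pi/2):  # tool down with yaw of tool x, then slanted by th (fingers to -y)
    return Ro.from_euler('xyz',[np.pi,0,yaw])*Ro.from_euler('y',th)
def tilt(th): # tool y=+ex, tool z=(0,-sin,-cos) in case frame
    c,s=np.cos(th),np.sin(th)
    return Ro.from_matrix(Ro.from_euler('z',W).as_matrix()@np.array([[0,1,0],[c,0,-s],[-s,0,-c]]).T.reshape(3,3).T)
def tipp(y,z,th,x=0): # TCP for tip centre at case (x,y,z)
    return case(x,y+.025*np.sin(th),z+.025*np.cos(th))
def contact(phi,r,th,gap=0): # tip centre touching the panel underside
    u=np.array([np.cos(phi),np.sin(phi)]);n=np.array([np.sin(phi),-np.cos(phi)]);tx=np.array([np.cos(th),-np.sin(th)])
    k=1 if np.sin(phi+th)>0 else -1
    q=r*u+(.006+gap)*n+.011*k*tx
    return tipp(q[0],.061+q[1],th),tilt(th)
def plan(wps,v=.06,w=.18,start=None):
    # wps: (pos,rot[,nmin])
    if start is None:
        s=state();start=(np.array(s['position']),Ro.from_euler('xyz',s['tool_rot']))
    p,R=start;out=[]
    for wp in wps:
        P,Q=wp[0],wp[1];nm=wp[2] if len(wp)>2 else 1
        n=max(nm,int(np.ceil(np.linalg.norm(P-p)/v)),int(np.ceil((R.inv()*Q).magnitude()/w)))
        for i in range(n):
            f=1/(n-i)
            t=R.inv().apply((P-p)*f).round(3);r=((R.inv()*Q).as_rotvec()*f).round(3)
            p=p+R.apply(t);R=R*Ro.from_rotvec(r)
            out.append({k:float(x) for k,x in zip(("tx","ty","tz","rx","ry","rz"),[*t,*r]) if x})
    for i in range(0,len(out),5):print(json.dumps(out[i:i+5]))
    return p,R
def show():
    s=state();R=Ro.from_euler('xyz',s['tool_rot']).as_matrix();z=Ro.from_euler('z',-W)
    tip=np.array(s['position'])+.025*R[:,2]
    print("t",round(s['time'],2),"tip case",z.apply(tip-O).round(4),"toolz",z.apply(R[:,2]).round(3),"tooly",z.apply(R[:,1]).round(3),"F case",z.apply(s['wrist_force']).round(2),"q",np.round(s['q'],2),"gap",round(s['finger_gap'],2))
E
python3 - <<'E'
from p import *
show()
print(tilt(.8).as_matrix())
d=np.deg2rad
P0,Q0=contact(.56,.138,d(65),.03)
plan([(np.array([.36,-.25,.40]),Ro.from_euler('xyz',[np.pi,0,1.1])),(np.array([.42,.16,.38]),tilt(.2)),(tipp(.21,.13,d(65)),tilt(d(65))),(P0,Q0)])
E
```

```text
t 0.2 tip case [-0.4454 -0.5056  0.2306] toolz [-0.     0.001 -1.   ] tooly [ 0.154 -0.988 -0.001] F case [0.43 0.11 0.41] q [-1.33  0.28 -0.03  1.27 -0.    1.47] gap 1.0
[[-0.13294733  0.98162455  0.1368877 ]
 [ 0.68390441  0.19082252 -0.70417435]
 [-0.71735609  0.         -0.69670671]]
[{"tx": 0.036, "ty": -0.038, "tz": -0.021, "rz": -0.108}, {"tx": 0.04, "ty": -0.034, "tz": -0.021, "rz": -0.108}, {"tx": 0.044, "ty": -0.03, "tz": -0.02, "rz": -0.107}, {"tx": 0.046, "ty": -0.025, "tz": -0.021, "rz": -0.108}, {"tx": 0.049, "ty": -0.019, "tz": -0.02, "rz": -0.107}]
[{"tx": 0.051, "ty": -0.014, "tz": -0.021, "rx": -0.001, "rz": -0.108}, {"tx": 0.052, "ty": -0.009, "tz": -0.02, "ry": -0.001, "rz": -0.107}, {"tx": 0.056, "ty": -0.019, "tz": 0.003, "rx": -0.009, "ry": -0.028, "rz": -0.094}, {"tx": 0.058, "ty": -0.014, "tz": 0.001, "rx": -0.01, "ry": -0.027, "rz": -0.094}, {"tx": 0.059, "ty": -0.008, "tz": -0.001, "rx": -0.009, "ry": -0.028, "rz": -0.095}]
[{"tx": 0.059, "ty": -0.002, "tz": -0.002, "rx": -0.01, "ry": -0.027, "rz": -0.094}, {"tx": 0.059, "ty": 0.003, "tz": -0.004, "rx": -0.009, "ry": -0.028, "rz": -0.095}, {"tx": 0.058, "ty": 0.009, "tz": -0.005, "rx": -0.01, "ry": -0.027, "rz": -0.094}, {"tx": 0.057, "ty": 0.014, "tz": -0.007, "rx": -0.009, "ry": -0.028, "rz": -0.095}, {"tx": 0.015, "ty": 0.016, "tz": 0.038, "ry": -0.156}]
[{"tx": 0.021, "ty": 0.017, "tz": 0.035, "ry": -0.156}, {"tx": 0.026, "ty": 0.016, "tz": 0.031, "ry": -0.156}, {"tx": 0.03, "ty": 0.017, "tz": 0.027, "ry": -0.155}, {"tx": 0.034, "ty": 0.016, "tz": 0.021, "ry": -0.156}, {"tx": 0.038, "ty": 0.017, "tz": 0.016, "ry": -0.155, "rz": 0.001}]
[{"tx": 0.002, "tz": 0.039}, {"tx": 0.001, "tz": 0.039}]
```

Call:
move_arm(
  rows=[
    {"tx": 0.036,"ty": -0.038,"tz": -0.021,"rz": -0.108,"gripper": 0},
    {"tx": 0.04,"ty": -0.034,"tz": -0.021,"rz": -0.108,"gripper": 0},
    {"tx": 0.044,"ty": -0.03,"tz": -0.02,"rz": -0.107,"gripper": 0},
    {"tx": 0.046,"ty": -0.025,"tz": -0.021,"rz": -0.108,"gripper": 0},
    {"tx": 0.049,"ty": -0.019,"tz": -0.02,"rz": -0.107,"gripper": 0},
  ],
)

```text
invalid input at $.rows[0]: expected keys tx, ty, tz, rx, ry, rz, gripper
```

Call:
move_arm(
  rows=[
    {"tx": 0.051,"ty": -0.014,"tz": -0.021,"rx": -0.001,"rz": -0.108,"gripper": 0},
    {"tx": 0.052,"ty": -0.009,"tz": -0.02,"ry": -0.001,"rz": -0.107,"gripper": 0},
    {"tx": 0.056,"ty": -0.019,"tz": 0.003,"rx": -0.009,"ry": -0.028,"rz": -0.094,"gripper": 0},
    {"tx": 0.058,"ty": -0.014,"tz": 0.001,"rx": -0.01,"ry": -0.027,"rz": -0.094,"gripper": 0},
    {"tx": 0.059,"ty": -0.008,"tz": -0.001,"rx": -0.009,"ry": -0.028,"rz": -0.095,"gripper": 0},
  ],
)

```text
invalid input at $.rows[0]: expected keys tx, ty, tz, rx, ry, rz, gripper
```

Call:
move_arm(
  rows=[
    {"tx": 0.059,"ty": -0.002,"tz": -0.002,"rx": -0.01,"ry": -0.027,"rz": -0.094,"gripper": 0},
    {"tx": 0.059,"ty": 0.003,"tz": -0.004,"rx": -0.009,"ry": -0.028,"rz": -0.095,"gripper": 0},
    {"tx": 0.058,"ty": 0.009,"tz": -0.005,"rx": -0.01,"ry": -0.027,"rz": -0.094,"gripper": 0},
    {"tx": 0.057,"ty": 0.014,"tz": -0.007,"rx": -0.009,"ry": -0.028,"rz": -0.095,"gripper": 0},
  ],
)

```text
time: 0.7
position: [0.4326, -0.4979, 0.2648]
tool_rot: [3.125, 0.116, 0.727]
wrist_force: [0.1, -0.7, 0.4]
finger_gap: 0.146
grasp_force: 0.0
```

```bash
python3 - <<'E'
from p import *
show();print(state()['position'])
d=np.deg2rad
P0,Q0=contact(.56,.138,d(65),.03)
plan([(tipp(.21,.13,d(65)),tilt(d(65))),(P0,Q0)])
E
```

```text
t 0.7 tip case [-0.2143 -0.4617  0.24  ] toolz [-0.091 -0.073 -0.993] tooly [ 0.511 -0.859  0.017] F case [-0.04 -0.69  0.39] q [-0.91  0.32  0.05  1.27 -0.11  1.51] gap 0.15
[ 0.43263773 -0.49788455  0.26482357]
[{"tx": 0.042, "ty": -0.038, "tz": 0.004, "rx": -0.047, "ry": -0.07, "rz": -0.068}, {"tx": 0.045, "ty": -0.035, "tz": -0.001, "rx": -0.047, "ry": -0.07, "rz": -0.068}, {"tx": 0.047, "ty": -0.031, "tz": -0.005, "rx": -0.047, "ry": -0.07, "rz": -0.068}, {"tx": 0.048, "ty": -0.028, "tz": -0.01, "rx": -0.047, "ry": -0.071, "rz": -0.068}, {"tx": 0.049, "ty": -0.024, "tz": -0.015, "rx": -0.048, "ry": -0.071, "rz": -0.068}]
[{"tx": 0.049, "ty": -0.02, "tz": -0.019, "rx": -0.047, "ry": -0.07, "rz": -0.068}, {"tx": 0.049, "ty": -0.015, "tz": -0.024, "rx": -0.047, "ry": -0.071, "rz": -0.068}, {"tx": 0.048, "ty": -0.011, "tz": -0.028, "rx": -0.048, "ry": -0.071, "rz": -0.067}, {"tx": 0.047, "ty": -0.006, "tz": -0.031, "rx": -0.048, "ry": -0.07, "rz": -0.068}, {"tx": 0.044, "ty": -0.002, "tz": -0.035, "rx": -0.047, "ry": -0.07, "rz": -0.068}]
[{"tx": 0.042, "ty": 0.003, "tz": -0.038, "rx": -0.047, "ry": -0.071, "rz": -0.067}, {"tx": 0.039, "ty": 0.007, "tz": -0.04, "rx": -0.048, "ry": -0.07, "rz": -0.067}, {"tx": 0.035, "ty": 0.012, "tz": -0.042, "rx": -0.047, "ry": -0.071, "rz": -0.068}, {"tx": 0.002, "tz": 0.039}, {"tx": 0.002, "tz": 0.039}]
```

All keys are required per row, so only the last call ran, which was harmless. Replanning.

```bash
sed -i 's/ if x})/},gripper=G))/; s/out.append({k:/out.append(dict({k:/' p.py; sed -i 's/^def plan/G=0\ndef plan/' p.py; python3 - <<'E'
from p import *
d=np.deg2rad
P0,Q0=contact(.56,.138,d(65),.03)
plan([(np.array([.36,-.32,.38]),Ro.from_euler('xyz',[np.pi,0,1.05])),(np.array([.42,.16,.38]),tilt(.25)),(tipp(.21,.13,d(65)),tilt(d(65))),(P0,Q0)])
E
```

```text
[{"tx": 0.013, "ty": -0.045, "tz": -0.031, "rx": -0.001, "ry": 0.029, "rz": -0.08, "gripper": 0}, {"tx": 0.017, "ty": -0.044, "tz": -0.031, "rx": -0.0, "ry": 0.029, "rz": -0.081, "gripper": 0}, {"tx": 0.021, "ty": -0.042, "tz": -0.03, "rx": -0.001, "ry": 0.03, "rz": -0.08, "gripper": 0}, {"tx": 0.025, "ty": -0.04, "tz": -0.03, "rx": -0.0, "ry": 0.029, "rz": -0.081, "gripper": 0}, {"tx": 0.05, "ty": -0.021, "tz": 0.0, "rx": -0.01, "ry": -0.027, "rz": -0.079, "gripper": 0}]
[{"tx": 0.051, "ty": -0.017, "tz": -0.002, "rx": -0.01, "ry": -0.027, "rz": -0.079, "gripper": 0}, {"tx": 0.052, "ty": -0.013, "tz": -0.003, "rx": -0.01, "ry": -0.026, "rz": -0.079, "gripper": 0}, {"tx": 0.053, "ty": -0.008, "tz": -0.004, "rx": -0.01, "ry": -0.027, "rz": -0.079, "gripper": 0}, {"tx": 0.053, "ty": -0.004, "tz": -0.006, "rx": -0.01, "ry": -0.026, "rz": -0.079, "gripper": 0}, {"tx": 0.053, "ty": 0.0, "tz": -0.008, "rx": -0.01, "ry": -0.027, "rz": -0.078, "gripper": 0}]
[{"tx": 0.053, "ty": 0.005, "tz": -0.009, "rx": -0.01, "ry": -0.026, "rz": -0.079, "gripper": 0}, {"tx": 0.052, "ty": 0.009, "tz": -0.01, "rx": -0.01, "ry": -0.027, "rz": -0.078, "gripper": 0}, {"tx": 0.051, "ty": 0.012, "tz": -0.011, "rx": -0.01, "ry": -0.026, "rz": -0.079, "gripper": 0}, {"tx": 0.02, "ty": 0.02, "tz": 0.044, "rx": 0.0, "ry": -0.177, "rz": 0.0, "gripper": 0}, {"tx": 0.028, "ty": 0.02, "tz": 0.04, "rx": 0.0, "ry": -0.177, "rz": 0.0, "gripper": 0}]
[{"tx": 0.035, "ty": 0.02, "tz": 0.034, "rx": 0.0, "ry": -0.177, "rz": 0.0, "gripper": 0}, {"tx": 0.04, "ty": 0.019, "tz": 0.028, "rx": 0.0, "ry": -0.177, "rz": 0.0, "gripper": 0}, {"tx": 0.044, "ty": 0.02, "tz": 0.02, "rx": 0.001, "ry": -0.176, "rz": -0.0, "gripper": 0}, {"tx": 0.002, "ty": 0.0, "tz": 0.039, "rx": -0.0, "ry": -0.0, "rz": 0.0, "gripper": 0}, {"tx": 0.002, "ty": 0.0, "tz": 0.039, "rx": -0.0, "ry": -0.0, "rz": 0.0, "gripper": 0}]
```

Call:
move_arm(
  rows=[
    {"tx": 0.013,"ty": -0.045,"tz": -0.031,"rx": -0.001,"ry": 0.029,"rz": -0.08,"gripper": 0},
    {"tx": 0.017,"ty": -0.044,"tz": -0.031,"rx": 0,"ry": 0.029,"rz": -0.081,"gripper": 0},
    {"tx": 0.021,"ty": -0.042,"tz": -0.03,"rx": -0.001,"ry": 0.03,"rz": -0.08,"gripper": 0},
    {"tx": 0.025,"ty": -0.04,"tz": -0.03,"rx": 0,"ry": 0.029,"rz": -0.081,"gripper": 0},
    {"tx": 0.05,"ty": -0.021,"tz": 0.0,"rx": -0.01,"ry": -0.027,"rz": -0.079,"gripper": 0},
  ],
)

```text
time: 1.32
position: [0.3649, -0.2675, 0.3831]
tool_rot: [3.127, 0.029, 1.125]
wrist_force: [1.1, 0.4, -0.0]
finger_gap: -0.0
grasp_force: 0.0
```

Call:
move_arm(
  rows=[
    {"tx": 0.051,"ty": -0.017,"tz": -0.002,"rx": -0.01,"ry": -0.027,"rz": -0.079,"gripper": 0},
    {"tx": 0.052,"ty": -0.013,"tz": -0.003,"rx": -0.01,"ry": -0.026,"rz": -0.079,"gripper": 0},
    {"tx": 0.053,"ty": -0.008,"tz": -0.004,"rx": -0.01,"ry": -0.027,"rz": -0.079,"gripper": 0},
    {"tx": 0.053,"ty": -0.004,"tz": -0.006,"rx": -0.01,"ry": -0.026,"rz": -0.079,"gripper": 0},
    {"tx": 0.053,"ty": 0.0,"tz": -0.008,"rx": -0.01,"ry": -0.027,"rz": -0.078,"gripper": 0},
  ],
)

```text
time: 1.95
position: [0.3989, 0.0008, 0.3809]
tool_rot: [3.119, 0.168, 1.522]
wrist_force: [0.6, -0.1, -0.2]
finger_gap: 0.003
grasp_force: 0.0
```

Call:
move_arm(
  rows=[
    {"tx": 0.053,"ty": 0.005,"tz": -0.009,"rx": -0.01,"ry": -0.026,"rz": -0.079,"gripper": 0},
    {"tx": 0.052,"ty": 0.009,"tz": -0.01,"rx": -0.01,"ry": -0.027,"rz": -0.078,"gripper": 0},
    {"tx": 0.051,"ty": 0.012,"tz": -0.011,"rx": -0.01,"ry": -0.026,"rz": -0.079,"gripper": 0},
  ],
)

```text
time: 2.33
position: [0.42, 0.1609, 0.3805]
tool_rot: [3.14, 0.25, 1.763]
wrist_force: [0.5, -0.9, 0.0]
finger_gap: 0.0
grasp_force: 0.0
```

```bash
python3 - <<'E'
from p import *
show()
d=np.deg2rad
P0,Q0=contact(.56,.138,d(65),.03)
plan([(tipp(.21,.13,d(65)),tilt(d(65))),(P0,Q0)])
E
```

```text
t 2.33 tip case [-0.0986  0.183   0.3563] toolz [ 0.002 -0.248 -0.969] tooly [1.    0.001 0.002] F case [ 0.32 -0.97  0.02] q [ 0.37 -0.04 -0.15  1.51 -0.25  1.75] gap 0.0
[{"tx": 0.02, "ty": 0.02, "tz": 0.044, "rx": 0.0, "ry": -0.177, "rz": -0.0, "gripper": 0}, {"tx": 0.028, "ty": 0.02, "tz": 0.04, "rx": 0.0, "ry": -0.177, "rz": -0.0, "gripper": 0}, {"tx": 0.035, "ty": 0.019, "tz": 0.035, "rx": 0.001, "ry": -0.177, "rz": -0.0, "gripper": 0}, {"tx": 0.04, "ty": 0.02, "tz": 0.028, "rx": 0.0, "ry": -0.177, "rz": -0.0, "gripper": 0}, {"tx": 0.044, "ty": 0.019, "tz": 0.021, "rx": 0.001, "ry": -0.176, "rz": -0.001, "gripper": 0}]
[{"tx": 0.002, "ty": 0.0, "tz": 0.039, "rx": -0.0, "ry": -0.0, "rz": 0.0, "gripper": 0}, {"tx": 0.001, "ty": 0.0, "tz": 0.039, "rx": -0.0, "ry": -0.0, "rz": 0.0, "gripper": 0}]
```

Call:
move_arm(
  rows=[
    {"tx": 0.02,"ty": 0.02,"tz": 0.044,"rx": 0.0,"ry": -0.177,"rz": 0,"gripper": 0},
    {"tx": 0.028,"ty": 0.02,"tz": 0.04,"rx": 0.0,"ry": -0.177,"rz": 0,"gripper": 0},
    {"tx": 0.035,"ty": 0.019,"tz": 0.035,"rx": 0.001,"ry": -0.177,"rz": 0,"gripper": 0},
    {"tx": 0.04,"ty": 0.02,"tz": 0.028,"rx": 0.0,"ry": -0.177,"rz": 0,"gripper": 0},
    {"tx": 0.044,"ty": 0.019,"tz": 0.021,"rx": 0.001,"ry": -0.176,"rz": -0.001,"gripper": 0},
  ],
)

```text
time: 2.95
position: [0.5095, 0.2215, 0.1393]
tool_rot: [3.135, 1.137, 1.756]
wrist_force: [1.1, 0.5, 0.7]
finger_gap: -0.002
grasp_force: 0.0
```

```bash
python3 - <<'E'
from p import *
show()
d=np.deg2rad
w=[(contact(.56,.138,d(65),.02))]
print("to start");s=plan(w)
print("lift to 1.57")
w=[(*contact(ph,r,d(th),g),1) for ph,r,th,g in((.62,.137,65,.0),(.9,.132,63,0),(1.2,.125,58,0),(1.57,.115,52,0))]
plan(w,v=.02,start=s)
cv2.imwrite("pics/s1.png",cv2.resize(read_camera("side")[90:250,170:340,::-1],None,fx=3.5,fy=3.5,interpolation=cv2.INTER_CUBIC))
E
```

```text
t 2.95 tip case [0.0007 0.209  0.1288] toolz [ 0.    -0.908 -0.42 ] tooly [ 1.    -0.001  0.003] F case [1.14 0.32 0.72] q [ 0.68  0.7  -0.05  1.61 -0.93  2.48] gap -0.0
to start
[{"tx": -0.003, "ty": -0.0, "tz": 0.039, "rx": 0.0, "ry": 0.001, "rz": -0.002, "gripper": 0}, {"tx": -0.004, "ty": -0.001, "tz": 0.039, "rx": 0.0, "ry": 0.002, "rz": -0.001, "gripper": 0}]
lift to 1.57
[{"tx": -0.014, "ty": 0.0, "tz": 0.002, "rx": 0.0, "ry": -0.0, "rz": -0.0, "gripper": 0}, {"tx": -0.014, "ty": 0.0, "tz": 0.002, "rx": 0.0, "ry": -0.0, "rz": -0.0, "gripper": 0}, {"tx": -0.018, "ty": 0.0, "tz": 0.007, "rx": 0.0, "ry": 0.017, "rz": -0.0, "gripper": 0}, {"tx": -0.017, "ty": 0.0, "tz": 0.008, "rx": 0.0, "ry": 0.018, "rz": -0.0, "gripper": 0}, {"tx": -0.011, "ty": 0.0, "tz": 0.008, "rx": 0.0, "ry": 0.029, "rz": -0.0, "gripper": 0}]
[{"tx": -0.011, "ty": 0.0, "tz": 0.008, "rx": 0.0, "ry": 0.029, "rz": -0.0, "gripper": 0}, {"tx": -0.011, "ty": 0.0, "tz": 0.007, "rx": 0.0, "ry": 0.029, "rz": -0.0, "gripper": 0}, {"tx": -0.009, "ty": 0.0, "tz": 0.012, "rx": 0.0, "ry": 0.035, "rz": -0.0, "gripper": 0}, {"tx": -0.009, "ty": 0.0, "tz": 0.012, "rx": 0.0, "ry": 0.035, "rz": -0.0, "gripper": 0}, {"tx": -0.01, "ty": 0.0, "tz": 0.012, "rx": 0.0, "ry": 0.035, "rz": -0.0, "gripper": 0}]
```

View pics/s1.png

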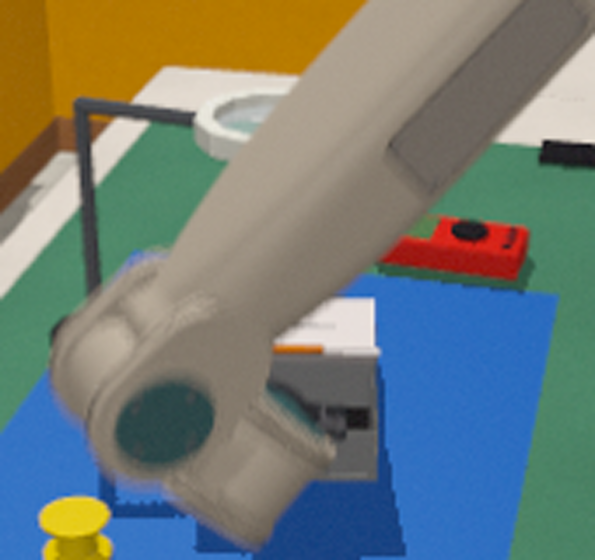

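The fingers are below and in front of the orange lip, and the lamp is clear of the arm. Going in under the lip.

Call:
move_arm(
  rows=[
    {"tx": -0.003,"ty": 0,"tz": 0.039,"rx": 0.0,"ry": 0.001,"rz": -0.002,"gripper": 0},
    {"tx": -0.004,"ty": -0.001,"tz": 0.039,"rx": 0.0,"ry": 0.002,"rz": -0.001,"gripper": 0},
    {"tx": -0.014,"ty": 0,"tz": 0.002,"rx": 0,"ry": 0,"rz": 0,"gripper": 0},
    {"tx": -0.014,"ty": 0,"tz": 0.002,"rx": 0,"ry": 0,"rz": 0,"gripper": 0},
  ],
)

```text
time: 3.5
position: [0.5244, 0.1323, 0.1381]
tool_rot: [-3.135, 1.129, 1.766]
wrist_force: [-1.2, 0.2, -2.2]
finger_gap: -0.0
grasp_force: 1.0
```

Call:
move_arm(
  rows=[
    {"tx": -0.018,"ty": 0.0,"tz": 0.007,"rx": 0.0,"ry": 0.017,"rz": 0,"gripper": 0},
    {"tx": -0.017,"ty": 0.0,"tz": 0.008,"rx": 0.0,"ry": 0.018,"rz": 0,"gripper": 0},
  ],
)

```text
time: 3.75
position: [0.5307, 0.1055, 0.1646]
tool_rot: [3.14, 1.092, 1.761]
wrist_force: [-0.2, 4.1, 0.4]
finger_gap: -0.001
grasp_force: 1.1
```

```bash
python3 - <<'E'
from p import *
show()
cv2.imwrite("pics/s2.png",cv2.resize(read_camera("side")[90:250,170:340,::-1],None,fx=3.5,fy=3.5,interpolation=cv2.INTER_CUBIC))
E
```

```text
t 3.75 tip case [-0.0006  0.0915  0.1531] toolz [-0.    -0.888 -0.46 ] tooly [ 1.    -0.001  0.001] F case [0.58 4.05 0.44] q [ 0.5   0.53 -0.24  1.33 -1.01  2.17] gap -0.0
```

View pics/s2.png

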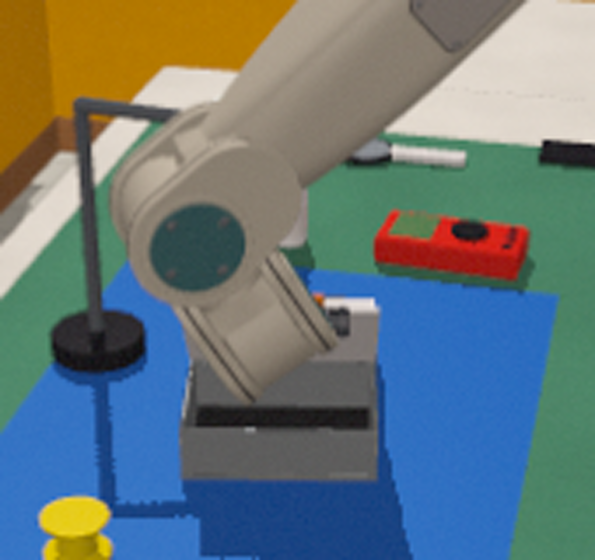

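Panel is up to about 1 rad, with 4 N of force; continuing the arc.

```bash
python3 - <<'E'
from p import *
d=np.deg2rad
w=[(*contact(ph,r,d(th),g),1) for ph,r,th,g in((1.25,.124,57,0),(1.57,.115,52,0),(1.9,.105,48,0),(2.2,.092,46,0),(2.5,.08,45,0),(2.75,.067,45,0),(2.95,.058,45,0))]
s=plan(w,v=.025)
print(s[0],Ro.from_euler('z',-W).apply(s[0]+.025*s[1].as_matrix()[:,2]-O))
E
```

```text
[{"tx": -0.016, "ty": 0.0, "tz": 0.015, "rx": 0.0, "ry": 0.049, "rz": -0.002, "gripper": 0}, {"tx": -0.016, "ty": 0.0, "tz": 0.014, "rx": 0.0, "ry": 0.049, "rz": -0.002, "gripper": 0}, {"tx": -0.011, "ty": 0.0, "tz": 0.016, "rx": -0.0, "ry": 0.044, "rz": 0.0, "gripper": 0}, {"tx": -0.013, "ty": 0.0, "tz": 0.015, "rx": -0.0, "ry": 0.043, "rz": 0.0, "gripper": 0}, {"tx": -0.006, "ty": 0.0, "tz": 0.017, "rx": -0.0, "ry": 0.035, "rz": 0.0, "gripper": 0}]
[{"tx": -0.006, "ty": 0.0, "tz": 0.018, "rx": -0.0, "ry": 0.035, "rz": 0.0, "gripper": 0}, {"tx": 0.001, "ty": 0.0, "tz": 0.015, "rx": -0.0, "ry": 0.017, "rz": 0.0, "gripper": 0}, {"tx": 0.001, "ty": 0.0, "tz": 0.016, "rx": -0.0, "ry": 0.018, "rz": 0.0, "gripper": 0}, {"tx": -0.006, "ty": 0.0, "tz": 0.013, "rx": -0.0, "ry": 0.009, "rz": 0.0, "gripper": 0}, {"tx": -0.006, "ty": 0.0, "tz": 0.012, "rx": -0.0, "ry": 0.008, "rz": 0.0, "gripper": 0}]
[{"tx": 0.016, "ty": 0.0, "tz": 0.015, "rx": -0.0, "ry": 0.0, "rz": 0.0, "gripper": 0}, {"tx": 0.012, "ty": 0.0, "tz": 0.007, "rx": -0.0, "ry": 0.0, "rz": 0.0, "gripper": 0}]
[ 0.56146765 -0.05121394  0.10377161] [-0.00031805 -0.06367974  0.08609708]
```

Call:
move_arm(
  rows=[
    {"tx": -0.016,"ty": 0.0,"tz": 0.015,"rx": 0.0,"ry": 0.049,"rz": -0.002,"gripper": 0},
    {"tx": -0.016,"ty": 0.0,"tz": 0.014,"rx": 0.0,"ry": 0.049,"rz": -0.002,"gripper": 0},
    {"tx": -0.011,"ty": 0.0,"tz": 0.016,"rx": 0,"ry": 0.044,"rz": 0.0,"gripper": 0},
    {"tx": -0.013,"ty": 0.0,"tz": 0.015,"rx": 0,"ry": 0.043,"rz": 0.0,"gripper": 0},
    {"tx": -0.006,"ty": 0.0,"tz": 0.017,"rx": 0,"ry": 0.035,"rz": 0.0,"gripper": 0},
  ],
)

```text
time: 4.42
position: [0.5499, 0.0095, 0.1763]
tool_rot: [-3.14, 0.874, 1.765]
wrist_force: [-0.3, 2.0, 1.9]
finger_gap: 0.006
grasp_force: 1.1
```

Call:
move_arm(
  rows=[
    {"tx": -0.006,"ty": 0.0,"tz": 0.018,"rx": 0,"ry": 0.035,"rz": 0.0,"gripper": 0},
    {"tx": 0.001,"ty": 0.0,"tz": 0.015,"rx": 0,"ry": 0.017,"rz": 0.0,"gripper": 0},
    {"tx": 0.001,"ty": 0.0,"tz": 0.016,"rx": 0,"ry": 0.018,"rz": 0.0,"gripper": 0},
  ],
)

```text
time: 4.8
position: [0.5571, -0.0292, 0.1465]
tool_rot: [-3.139, 0.806, 1.766]
wrist_force: [-0.8, 0.1, 2.3]
finger_gap: -0.0
grasp_force: 1.1
```

```bash
python3 - <<'E'
from p import *
show()
cv2.imwrite("pics/s3.png",cv2.resize(read_camera("side")[90:250,170:340,::-1],None,fx=3.5,fy=3.5,interpolation=cv2.INTER_CUBIC))
E
```

```text
t 4.8 tip case [-0.0004 -0.0416  0.1292] toolz [-0.001 -0.722 -0.692] tooly [ 1.     0.001 -0.002] F case [-0.78  0.26  2.26] q [ 0.18  0.31 -0.43  0.82 -0.81  1.55] gap -0.0
```

View pics/s3.png

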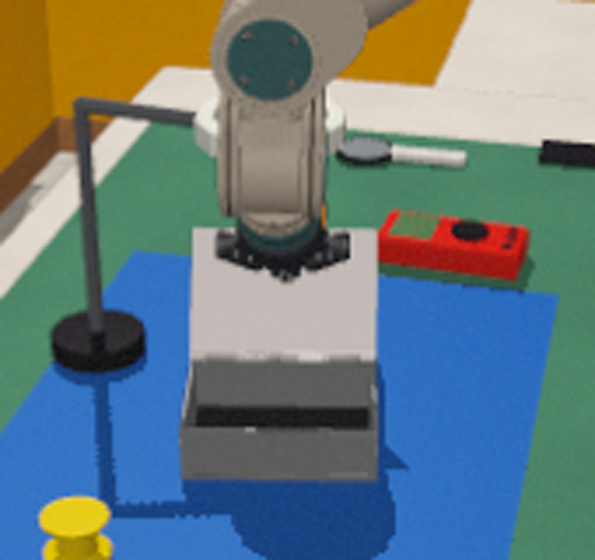

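Panel is past upright and the lamp untouched. Continuing down.

Call:
move_arm(
  rows=[
    {"tx": -0.006,"ty": 0.0,"tz": 0.013,"rx": 0,"ry": 0.009,"rz": 0.0,"gripper": 0},
    {"tx": -0.006,"ty": 0.0,"tz": 0.012,"rx": 0,"ry": 0.008,"rz": 0.0,"gripper": 0},
    {"tx": 0.009,"ty": 0.0,"tz": 0.009,"rx": 0,"ry": 0.0,"rz": 0.0,"gripper": 0},
    {"tx": 0.008,"ty": 0.0,"tz": 0.006,"rx": 0,"ry": 0.0,"rz": 0.0,"gripper": 0},
    {"tx": 0.01,"ty": 0.0,"tz": 0.007,"rx": 0,"ry": 0.0,"rz": 0.0,"gripper": 0},
  ],
)

```text
time: 5.48
position: [0.5598, -0.0521, 0.0999]
tool_rot: [-3.132, 0.79, 1.77]
wrist_force: [0.7, -1.9, 2.7]
finger_gap: 0.001
grasp_force: 1.2
```

```bash
python3 - <<'E'
from p import *
show()
E
```

```text
t 5.47 tip case [-0.0023 -0.0643  0.0823] toolz [-0.005 -0.71  -0.704] tooly [ 1.    -0.    -0.007] F case [ 0.32 -1.98  2.67] q [ 0.13  0.36 -0.48  0.68 -0.79  1.48] gap 0.0
```

Call:
move_arm(
  rows=[
    {"tx": 0.0015,"ty": 0,"tz": 0.0015,"rx": 0,"ry": 0,"rz": 0,"gripper": 0},
    {"tx": 0.0015,"ty": 0,"tz": 0.0015,"rx": 0,"ry": 0,"rz": 0,"gripper": 0},
    {"tx": 0.001,"ty": 0,"tz": 0.001,"rx": 0,"ry": 0,"rz": 0,"gripper": 0},
  ],
)

```text
time: 5.85
position: [0.559, -0.0523, 0.0943]
tool_rot: [-3.13, 0.788, 1.771]
wrist_force: [-0.8, -0.2, 1.4]
finger_gap: -0.004
grasp_force: 0.9
```

Call:
move_arm(
  rows=[
    {"tx": 0.001,"ty": 0,"tz": 0.001,"rx": 0,"ry": 0,"rz": 0,"gripper": 0},
  ],
)

```text
time: 5.98
position: [0.5593, -0.0523, 0.0932]
tool_rot: [-3.131, 0.788, 1.77]
wrist_force: [-1.2, -0.6, 1.5]
finger_gap: 0.004
grasp_force: 0.9
```

Call:
move_arm(
  rows=[
    {"tx": 0.001,"ty": 0,"tz": 0.001,"rx": 0,"ry": 0,"rz": 0,"gripper": 0},
  ],
)

```text
time: 6.1
position: [0.5595, -0.0524, 0.0919]
tool_rot: [-3.132, 0.789, 1.77]
wrist_force: [-1.4, -1.3, 1.4]
finger_gap: 0.003
grasp_force: 1.0
```

Call:
move_arm(
  rows=[
    {"tx": 0.0007,"ty": 0,"tz": 0.0007,"rx": 0,"ry": 0,"rz": 0,"gripper": 0},
  ],
)

```text
time: 6.22
position: [0.5596, -0.0524, 0.091]
tool_rot: [-3.132, 0.789, 1.769]
wrist_force: [-1.4, -0.7, 2.2]
finger_gap: -0.001
grasp_force: 1.0
```

Call:
move_arm(
  rows=[
    {"tx": 0.0007,"ty": 0,"tz": 0.0007,"rx": 0,"ry": 0,"rz": 0,"gripper": 0},
  ],
)

```text
time: 6.35
position: [0.5597, -0.0524, 0.0902]
tool_rot: [-3.132, 0.789, 1.769]
wrist_force: [-2.9, 1.0, 6.4]
finger_gap: 0.002
grasp_force: 3.2
```

Call:
move_arm(
  rows=[
    {"tx": 0.0004,"ty": 0,"tz": 0.0004,"rx": 0,"ry": 0,"rz": 0,"gripper": 0},
  ],
)

```text
time: 6.48
position: [0.5598, -0.0524, 0.0902]
tool_rot: [-3.132, 0.79, 1.77]
wrist_force: [-3.6, 1.1, 7.8]
finger_gap: -0.002
grasp_force: 4.0
```

Call:
move_arm(
  rows=[
    {"tx": 0,"ty": 0,"tz": 0,"rx": 0,"ry": 0,"rz": 0,"gripper": 0},
  ],
)

```text
time: 6.6
position: [0.5597, -0.0524, 0.0902]
tool_rot: [-3.132, 0.79, 1.77]
wrist_force: [-2.8, 0.2, 6.6]
finger_gap: 0.002
grasp_force: 3.1
```

Call:
move_arm(
  rows=[
    {"tx": 0.0006,"ty": 0,"tz": 0.0006,"rx": 0,"ry": 0,"rz": 0,"gripper": 0},
    {"tx": 0,"ty": 0,"tz": 0,"rx": 0,"ry": 0,"rz": 0,"gripper": 0},
  ],
)

```text
time: 6.85
position: [0.5598, -0.0524, 0.0901]
tool_rot: [-3.132, 0.791, 1.77]
wrist_force: [-5.1, 2.2, 9.8]
finger_gap: 0.004
grasp_force: 5.1
```

Call:
move_arm(
  rows=[
    {"tx": 0.0004,"ty": 0,"tz": 0.0004,"rx": 0,"ry": 0,"rz": 0,"gripper": 0},
    {"tx": 0,"ty": 0,"tz": 0,"rx": 0,"ry": 0,"rz": 0,"gripper": 0},
    {"tx": 0,"ty": 0,"tz": 0,"rx": 0,"ry": 0,"rz": 0,"gripper": 0},
  ],
)

```text
time: 7.22
position: [0.5598, -0.0525, 0.09]
tool_rot: [-3.132, 0.792, 1.77]
wrist_force: [-6.0, 4.0, 12.7]
finger_gap: 0.002
grasp_force: 6.3
```

```bash
python3 - <<'E'
from p import *
show()
cv2.imwrite("pics/s4.png",cv2.resize(read_camera("side")[90:250,170:340,::-1],None,fx=3.5,fy=3.5,interpolation=cv2.INTER_CUBIC))
E
```

```text
t 7.22 tip case [-0.0023 -0.0647  0.0724] toolz [-0.004 -0.712 -0.702] tooly [ 1.     0.001 -0.007] F case [-5.1   5.02 12.68] q [ 0.13  0.37 -0.48  0.66 -0.79  1.48] gap 0.0
```

View pics/s4.png

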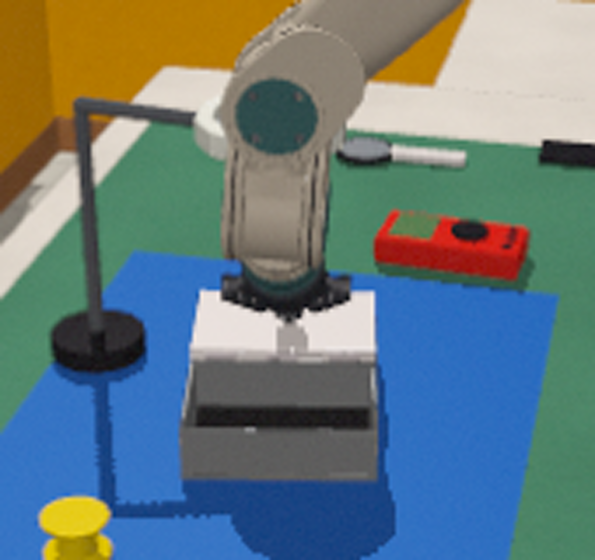

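Panel lies flat, pressed at ~12 N. Retracting, then to above the heatsink.

```bash
python3 - <<'E'
from p import *
import p
p.G=1
t=.788
plan([(tipp(0,.13,t),tilt(t)),(np.array([.509,.30,.22]),Ro.from_euler('xyz',[np.pi,0,.311+np.pi]))],v=.055)
E
```

```text
[{"tx": 0.002, "ty": 0.001, "tz": -0.043, "rx": -0.002, "ry": 0.002, "rz": 0.003, "gripper": 1}, {"tx": 0.002, "ty": 0.001, "tz": -0.044, "rx": -0.002, "ry": 0.002, "rz": 0.002, "gripper": 1}, {"tx": 0.014, "ty": 0.001, "tz": -0.023, "rx": -0.06, "ry": 0.053, "rz": -0.145, "gripper": 1}, {"tx": 0.015, "ty": 0.005, "tz": -0.022, "rx": -0.06, "ry": 0.053, "rz": -0.145, "gripper": 1}, {"tx": 0.015, "ty": 0.008, "tz": -0.021, "rx": -0.06, "ry": 0.053, "rz": -0.145, "gripper": 1}]
[{"tx": 0.015, "ty": 0.012, "tz": -0.02, "rx": -0.06, "ry": 0.053, "rz": -0.145, "gripper": 1}, {"tx": 0.014, "ty": 0.015, "tz": -0.018, "rx": -0.061, "ry": 0.053, "rz": -0.145, "gripper": 1}, {"tx": 0.012, "ty": 0.018, "tz": -0.017, "rx": -0.06, "ry": 0.054, "rz": -0.145, "gripper": 1}, {"tx": 0.01, "ty": 0.02, "tz": -0.015, "rx": -0.061, "ry": 0.053, "rz": -0.145, "gripper": 1}, {"tx": 0.008, "ty": 0.023, "tz": -0.013, "rx": -0.06, "ry": 0.053, "rz": -0.144, "gripper": 1}]
[{"tx": 0.005, "ty": 0.024, "tz": -0.011, "rx": -0.061, "ry": 0.054, "rz": -0.144, "gripper": 1}, {"tx": 0.002, "ty": 0.026, "tz": -0.01, "rx": -0.06, "ry": 0.053, "rz": -0.145, "gripper": 1}, {"tx": -0.001, "ty": 0.026, "tz": -0.008, "rx": -0.061, "ry": 0.054, "rz": -0.144, "gripper": 1}]
```

Call:
move_arm(
  rows=[
    {"tx": -0.01,"ty": 0.001,"tz": -0.02,"rx": -0.002,"ry": 0.002,"rz": 0.003,"gripper": 0},
    {"tx": 0.005,"ty": 0.001,"tz": -0.044,"rx": -0.002,"ry": 0.002,"rz": 0.002,"gripper": 0},
    {"tx": 0.014,"ty": 0.001,"tz": -0.043,"rx": -0.06,"ry": 0.053,"rz": -0.145,"gripper": 1},
    {"tx": 0.015,"ty": 0.005,"tz": -0.022,"rx": -0.06,"ry": 0.053,"rz": -0.145,"gripper": 1},
    {"tx": 0.015,"ty": 0.008,"tz": -0.021,"rx": -0.06,"ry": 0.053,"rz": -0.145,"gripper": 1},
  ],
)

```text
time: 7.9
position: [0.5396, 0.0829, 0.1699]
tool_rot: [-2.975, 0.58, 2.311]
wrist_force: [0.8, -0.3, -0.1]
finger_gap: 0.635
grasp_force: 0.0
```

Call:
move_arm(
  rows=[
    {"tx": 0.015,"ty": 0.012,"tz": -0.02,"rx": -0.06,"ry": 0.053,"rz": -0.145,"gripper": 1},
    {"tx": 0.014,"ty": 0.015,"tz": -0.018,"rx": -0.061,"ry": 0.053,"rz": -0.145,"gripper": 1},
    {"tx": 0.012,"ty": 0.018,"tz": -0.017,"rx": -0.06,"ry": 0.054,"rz": -0.145,"gripper": 1},
    {"tx": 0.01,"ty": 0.02,"tz": -0.015,"rx": -0.061,"ry": 0.053,"rz": -0.145,"gripper": 1},
    {"tx": 0.008,"ty": 0.023,"tz": -0.013,"rx": -0.06,"ry": 0.053,"rz": -0.144,"gripper": 1},
  ],
)

```text
time: 8.52
position: [0.5211, 0.2141, 0.2033]
tool_rot: [-3.004, 0.19, 3.034]
wrist_force: [-0.0, -0.6, -0.5]
finger_gap: 1.003
grasp_force: 0.0
```

Call:
move_arm(
  rows=[
    {"tx": 0.005,"ty": 0.024,"tz": -0.011,"rx": -0.061,"ry": 0.054,"rz": -0.144,"gripper": 1},
    {"tx": 0.002,"ty": 0.026,"tz": -0.01,"rx": -0.06,"ry": 0.053,"rz": -0.145,"gripper": 1},
    {"tx": -0.001,"ty": 0.026,"tz": -0.008,"rx": -0.061,"ry": 0.054,"rz": -0.144,"gripper": 1},
    {"tx": 0,"ty": 0,"tz": 0,"rx": 0,"ry": 0,"rz": 0,"gripper": 1},
  ],
)

```text
time: 9.02
position: [0.5119, 0.2927, 0.2235]
tool_rot: [3.137, 0.002, -2.832]
wrist_force: [-0.3, -0.6, 0.4]
finger_gap: 0.999
grasp_force: 0.0
```

```bash
python3 - <<'E'
from p import *
show();C=cam("wrist");im=read_camera("wrist")
h=cv2.cvtColor(im,cv2.COLOR_RGB2HSV)
m=cv2.inRange(h,(0,0,70),(180,50,255))
c=proj(C,[.509,.315,.036]);print("expect",c)
k,l,st,ce=cv2.connectedComponentsWithStats(cv2.morphologyEx(m,cv2.MORPH_OPEN,np.ones((5,5))))
for i in range(1,k):
    if st[i,4]>300:
        b=cv2.boxPoints(cv2.minAreaRect(np.argwhere(l==i)[:,::-1].astype(np.float32)))
        print(st[i],ce[i].round(1),[onz(C,q,.036).round(3)[:2].tolist() for q in b])
for w in(-1,1):
  for v in(-1,1):
    q=proj(C,np.array([.509,.315,.036])+Ro.from_euler('z',.311).apply([w*.055,v*.023,0]));cv2.circle(im,tuple(q.round().astype(int).tolist()),3,(255,0,0),-1)
cv2.imwrite("pics/w1.png",im[:,:,::-1])
E
```

```text
t 9.03 tip case [0.0167 0.3012 0.1985] toolz [ 0.001  0.005 -1.   ] tooly [-0.117  0.993  0.005] F case [-0.42 -0.57  0.41] q [ 0.41  0.23 -0.15  1.18  0.    0.1 ] gap 1.0
expect [268.29161077 175.20524366]
[   0   42  115  177 8674] [ 64.3 140.9] [[0.459, 0.008], [0.424, 0.12], [0.619, 0.15], [0.662, 0.014]]
[ 267  128   25   88 1588] [280.7 171.4] [[0.557, 0.329], [0.456, 0.3], [0.449, 0.323], [0.55, 0.355]]
[131 237  32  48 505] [145.9 261.3] [[0.704, 0.182], [0.624, 0.199], [0.627, 0.216], [0.708, 0.201]]
[338 237  33  48 511] [355.2 260.6] [[0.561, 0.425], [0.548, 0.436], [0.604, 0.498], [0.619, 0.486]]
[489 302  23  54 730] [503.3 329. ] [[0.589, 0.672], [0.58, 0.702], [0.666, 0.762], [0.675, 0.729]]
[ 75 361  52  23 898] [ 99.5 373.6] [[0.914, 0.132], [0.868, 0.134], [0.867, 0.211], [0.914, 0.211]]
[381 361  29  21 449] [395.  370.8] [[0.767, 0.588], [0.728, 0.577], [0.727, 0.62], [0.766, 0.634]]
```

View pics/w1.png

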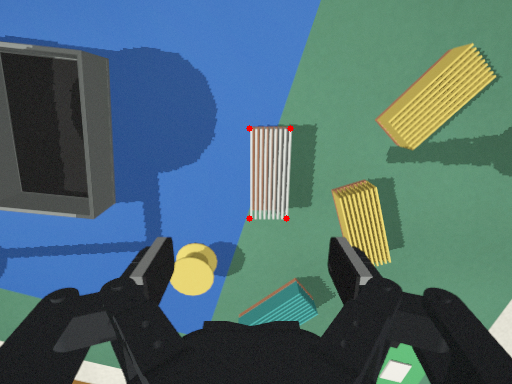

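The red dots (predicted corners) sit right on the silver heatsink at (250–291, 127–218), so the pose is confirmed.

```bash
python3 - <<'E'
from p import *
import p
p.G=1
D=Ro.from_euler('xyz',[np.pi,0,.311+np.pi])
a=plan([(np.array([.509,.315,.09]),D),(np.array([.509,.315,.032]),D,3)],v=.055)
p.G=0
U=Ro.from_euler('xyz',[np.pi,0,W+np.pi])
print("carry")
plan([(np.array([.509,.315,.14]),D),(case(0,.066,.16),U),(case(0,.066,.06),U)],v=.05,start=a)
E
```

```text
[{"tx": -0.002, "ty": 0.007, "tz": 0.044, "rx": 0.001, "ry": 0.0, "rz": -0.001, "gripper": 1}, {"tx": -0.001, "ty": 0.008, "tz": 0.045, "rx": 0.001, "ry": 0.0, "rz": -0.001, "gripper": 1}, {"tx": -0.002, "ty": 0.007, "tz": 0.044, "rx": 0.001, "ry": 0.001, "rz": -0.001, "gripper": 1}, {"tx": -0.0, "ty": 0.0, "tz": 0.019, "rx": 0.0, "ry": -0.0, "rz": 0.0, "gripper": 1}, {"tx": -0.0, "ty": 0.0, "tz": 0.02, "rx": 0.0, "ry": -0.0, "rz": 0.0, "gripper": 1}]
[{"tx": -0.0, "ty": 0.0, "tz": 0.019, "rx": 0.0, "ry": -0.0, "rz": 0.0, "gripper": 1}]
carry
[{"tx": 0.0, "ty": 0.0, "tz": -0.036, "rx": 0.0, "ry": -0.0, "rz": 0.0, "gripper": 0}, {"tx": 0.0, "ty": 0.0, "tz": -0.036, "rx": 0.0, "ry": -0.0, "rz": 0.0, "gripper": 0}, {"tx": 0.0, "ty": 0.0, "tz": -0.036, "rx": 0.0, "ry": -0.0, "rz": 0.0, "gripper": 0}, {"tx": 0.008, "ty": -0.042, "tz": -0.003, "rx": 0.0, "ry": -0.0, "rz": 0.02, "gripper": 0}, {"tx": 0.007, "ty": -0.042, "tz": -0.003, "rx": 0.0, "ry": -0.0, "rz": 0.02, "gripper": 0}]
[{"tx": 0.006, "ty": -0.043, "tz": -0.004, "rx": 0.0, "ry": -0.0, "rz": 0.02, "gripper": 0}, {"tx": 0.006, "ty": -0.043, "tz": -0.003, "rx": 0.0, "ry": -0.0, "rz": 0.02, "gripper": 0}, {"tx": 0.005, "ty": -0.042, "tz": -0.004, "rx": 0.0, "ry": -0.0, "rz": 0.02, "gripper": 0}, {"tx": 0.004, "ty": -0.043, "tz": -0.003, "rx": 0.0, "ry": -0.001, "rz": 0.019, "gripper": 0}, {"tx": -0.0, "ty": -0.0, "tz": 0.05, "rx": 0.0, "ry": 0.0, "rz": 0.0, "gripper": 0}]
[{"tx": -0.0, "ty": -0.0, "tz": 0.05, "rx": 0.0, "ry": 0.0, "rz": 0.0, "gripper": 0}]
```

Call:
move_arm(
  rows=[
    {"tx": -0.002,"ty": 0.007,"tz": 0.044,"rx": 0.001,"ry": 0.0,"rz": -0.001,"gripper": 1},
    {"tx": -0.001,"ty": 0.008,"tz": 0.045,"rx": 0.001,"ry": 0.0,"rz": -0.001,"gripper": 1},
    {"tx": -0.002,"ty": 0.007,"tz": 0.044,"rx": 0.001,"ry": 0.001,"rz": -0.001,"gripper": 1},
    {"tx": 0,"ty": 0.0,"tz": 0.02,"rx": 0.0,"ry": 0,"rz": 0.0,"gripper": 1},
    {"tx": 0,"ty": 0.0,"tz": 0.02,"rx": 0.0,"ry": 0,"rz": 0.0,"gripper": 1},
  ],
)

```text
time: 9.7
position: [0.5072, 0.3133, 0.0486]
tool_rot: [-3.141, -0.003, -2.831]
wrist_force: [0.5, 0.3, 0.9]
finger_gap: 1.001
grasp_force: 0.0
```

Call:
move_arm(
  rows=[
    {"tx": 0,"ty": 0.0,"tz": 0.018,"rx": 0.0,"ry": 0,"rz": 0.0,"gripper": 1},
    {"tx": 0,"ty": 0,"tz": 0,"rx": 0,"ry": 0,"rz": 0,"gripper": 0},
    {"tx": 0,"ty": 0,"tz": 0,"rx": 0,"ry": 0,"rz": 0,"gripper": 0},
    {"tx": 0,"ty": 0,"tz": 0,"rx": 0,"ry": 0,"rz": 0,"gripper": 0},
    {"tx": 0,"ty": 0,"tz": 0,"rx": 0,"ry": 0,"rz": 0,"gripper": 0},
  ],
)

```text
time: 10.32
position: [0.5095, 0.3148, 0.0335]
tool_rot: [3.14, 0.001, -2.829]
wrist_force: [0.8, -0.0, 3.6]
finger_gap: 0.525
grasp_force: 64.2
```

Call:
move_arm(
  rows=[
    {"tx": 0,"ty": 0,"tz": 0,"rx": 0,"ry": 0,"rz": 0,"gripper": 0},
    {"tx": 0,"ty": 0,"tz": 0,"rx": 0,"ry": 0,"rz": 0,"gripper": 0},
  ],
)

```text
time: 10.58
position: [0.5095, 0.3148, 0.0335]
tool_rot: [3.14, 0.001, -2.829]
wrist_force: [-0.5, 0.6, 6.4]
finger_gap: 0.527
grasp_force: 64.5
```

Call:
move_arm(
  rows=[
    {"tx": 0.0,"ty": 0.0,"tz": -0.036,"rx": 0.0,"ry": 0,"rz": 0.0,"gripper": 0},
    {"tx": 0.0,"ty": 0.0,"tz": -0.036,"rx": 0.0,"ry": 0,"rz": 0.0,"gripper": 0},
    {"tx": 0.0,"ty": 0.0,"tz": -0.036,"rx": 0.0,"ry": 0,"rz": 0.0,"gripper": 0},
  ],
)

```text
time: 10.95
position: [0.5074, 0.3136, 0.14]
tool_rot: [3.141, -0.004, -2.829]
wrist_force: [0.5, 0.2, -2.3]
finger_gap: 0.527
grasp_force: 63.4
```

Call:
move_arm(
  rows=[
    {"tx": 0.008,"ty": -0.042,"tz": -0.003,"rx": 0.0,"ry": 0,"rz": 0.02,"gripper": 0},
    {"tx": 0.007,"ty": -0.042,"tz": -0.003,"rx": 0.0,"ry": 0,"rz": 0.02,"gripper": 0},
    {"tx": 0.006,"ty": -0.043,"tz": -0.004,"rx": 0.0,"ry": 0,"rz": 0.02,"gripper": 0},
    {"tx": 0.006,"ty": -0.043,"tz": -0.003,"rx": 0.0,"ry": 0,"rz": 0.02,"gripper": 0},
    {"tx": 0.005,"ty": -0.042,"tz": -0.004,"rx": 0.0,"ry": 0,"rz": 0.02,"gripper": 0},
  ],
)

```text
time: 11.58
position: [0.5338, 0.0999, 0.1561]
tool_rot: [3.141, -0.004, -2.929]
wrist_force: [-0.3, 0.3, -3.1]
finger_gap: 0.526
grasp_force: 63.6
```

Call:
move_arm(
  rows=[
    {"tx": 0.004,"ty": -0.043,"tz": -0.003,"rx": 0.0,"ry": 0,"rz": 0.019,"gripper": 0},
    {"tx": 0,"ty": 0,"tz": 0,"rx": 0,"ry": 0,"rz": 0,"gripper": 0},
  ],
)

```text
time: 11.82
position: [0.5398, 0.056, 0.1594]
tool_rot: [3.142, -0.003, -2.952]
wrist_force: [0.2, -0.1, -2.5]
finger_gap: 0.529
grasp_force: 63.6
```

```bash
python3 - <<'E'
from p import *
import p
p.G=0
show()
im=read_camera("wrist");b=cv2.resize(read_camera("side")[90:250,170:340,::-1],(408,384))
cv2.imwrite("pics/w2.png",cv2.resize(np.hstack([im[:,:,::-1],b]),(800,334)))
U=Ro.from_euler('xyz',[np.pi,0,W+np.pi])
plan([(case(0,.064,.075),U),(case(0,.064,.047),U,2)],v=.05)
E
```

```text
t 11.82 tip case [-0.0012  0.0634  0.1344] toolz [-0.003  0.    -1.   ] tooly [0.002 1.    0.   ] F case [ 0.16 -0.18 -2.46] q [-0.02  0.2  -0.33  1.04 -0.   -0.21] gap 0.53
[{"tx": -0.001, "ty": -0.001, "tz": 0.042, "rx": 0.001, "ry": -0.002, "rz": 0.0, "gripper": 0}, {"tx": -0.0, "ty": -0.001, "tz": 0.042, "rx": 0.001, "ry": -0.001, "rz": 0.001, "gripper": 0}, {"tx": -0.0, "ty": 0.0, "tz": 0.014, "rx": -0.0, "ry": -0.0, "rz": -0.0, "gripper": 0}, {"tx": -0.0, "ty": 0.0, "tz": 0.014, "rx": -0.0, "ry": -0.0, "rz": -0.0, "gripper": 0}]
```

View pics/w2.png

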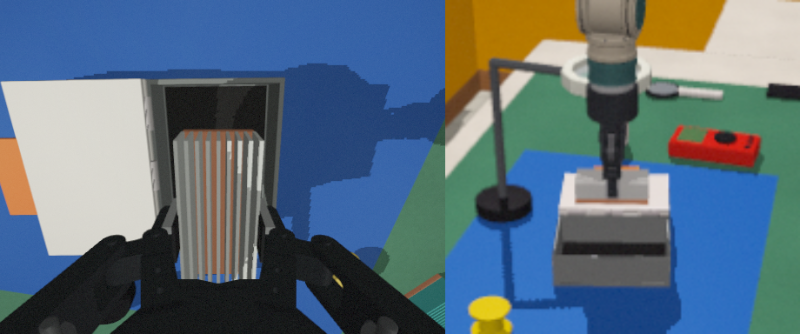

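Heatsink is held level over the well (aligned with its edges), and the panel is flat. Lowering.

Call:
move_arm(
  rows=[
    {"tx": -0.001,"ty": -0.001,"tz": 0.042,"rx": 0.001,"ry": -0.002,"rz": 0.0,"gripper": 0},
    {"tx": 0,"ty": -0.001,"tz": 0.042,"rx": 0.001,"ry": -0.001,"rz": 0.001,"gripper": 0},
    {"tx": 0,"ty": 0.0,"tz": 0.014,"rx": 0,"ry": 0,"rz": 0,"gripper": 0},
    {"tx": 0,"ty": 0.0,"tz": 0.014,"rx": 0,"ry": 0,"rz": 0,"gripper": 0},
    {"tx": 0,"ty": 0.0,"tz": 0.002,"rx": 0,"ry": 0,"rz": 0,"gripper": 0},
  ],
)

```text
time: 12.55
position: [0.5417, 0.0572, 0.046]
tool_rot: [-3.14, 0.002, -2.948]
wrist_force: [-1.0, -0.2, -3.0]
finger_gap: 0.527
grasp_force: 63.4
```

Call:
move_arm(
  rows=[
    {"tx": 0,"ty": 0.0,"tz": 0.002,"rx": 0,"ry": 0,"rz": 0,"gripper": 0},
    {"tx": 0,"ty": 0.0,"tz": 0.001,"rx": 0,"ry": 0,"rz": 0,"gripper": 0},
  ],
)

```text
time: 12.8
position: [0.5426, 0.0568, 0.0442]
tool_rot: [-3.14, 0.004, -2.949]
wrist_force: [-0.9, 0.0, -2.9]
finger_gap: 0.529
grasp_force: 63.4
```

Call:
move_arm(
  rows=[
    {"tx": 0,"ty": 0.0,"tz": 0.001,"rx": 0,"ry": 0,"rz": 0,"gripper": 0},
    {"tx": 0,"ty": 0.0,"tz": 0.001,"rx": 0,"ry": 0,"rz": 0,"gripper": 0},
  ],
)

```text
time: 13.05
position: [0.5419, 0.0567, 0.0414]
tool_rot: [-3.14, 0.002, -2.949]
wrist_force: [0.0, 0.1, -3.0]
finger_gap: 0.531
grasp_force: 63.4
```

Call:
move_arm(
  rows=[
    {"tx": 0,"ty": 0.0,"tz": 0.001,"rx": 0,"ry": 0,"rz": 0,"gripper": 0},
    {"tx": 0,"ty": 0.0,"tz": 0.001,"rx": 0,"ry": 0,"rz": 0,"gripper": 0},
  ],
)

```text
time: 13.3
position: [0.5416, 0.0567, 0.0395]
tool_rot: [-3.14, 0.002, -2.949]
wrist_force: [-2.9, -0.7, 6.6]
finger_gap: 0.524
grasp_force: 64.7
```

Call:
move_arm(
  rows=[
    {"tx": 0,"ty": 0.0,"tz": 0.0005,"rx": 0,"ry": 0,"rz": 0,"gripper": 0},
    {"tx": 0,"ty": 0.0,"tz": 0,"rx": 0,"ry": 0,"rz": 0,"gripper": 0},
  ],
)

```text
time: 13.55
position: [0.5416, 0.0567, 0.0395]
tool_rot: [-3.14, 0.002, -2.949]
wrist_force: [-2.6, -1.0, 5.8]
finger_gap: 0.528
grasp_force: 64.8
```

Touched down (net ~9 N change). Releasing partly and going up.

Call:
move_arm(
  rows=[
    {"tx": 0,"ty": 0,"tz": 0,"rx": 0,"ry": 0,"rz": 0,"gripper": 0.7},
    {"tx": 0,"ty": 0,"tz": 0,"rx": 0,"ry": 0,"rz": 0,"gripper": 0.7},
    {"tx": 0,"ty": 0,"tz": 0,"rx": 0,"ry": 0,"rz": 0,"gripper": 0.7},
  ],
)

```text
time: 13.92
position: [0.5418, 0.0568, 0.0387]
tool_rot: [-3.14, 0.002, -2.949]
wrist_force: [0.7, 0.7, -0.8]
finger_gap: 0.698
grasp_force: 0.0
```

Call:
move_arm(
  rows=[
    {"tx": 0,"ty": 0,"tz": -0.015,"rx": 0,"ry": 0,"rz": 0,"gripper": 0.7},
    {"tx": 0,"ty": 0,"tz": -0.03,"rx": 0,"ry": 0,"rz": 0,"gripper": 0.7},
    {"tx": 0,"ty": 0,"tz": -0.05,"rx": 0,"ry": 0,"rz": 0,"gripper": 0.7},
    {"tx": 0,"ty": 0.02,"tz": -0.05,"rx": 0,"ry": 0,"rz": 0,"gripper": 0.7},
    {"tx": 0,"ty": 0,"tz": 0,"rx": 0,"ry": 0,"rz": 0,"gripper": 0.7},
  ],
)

```text
time: 14.55
position: [0.5413, 0.0775, 0.1899]
tool_rot: [-3.139, 0.013, -2.947]
wrist_force: [0.4, 0.5, -1.1]
finger_gap: 0.705
grasp_force: 0.0
```

```bash
python3 - <<'E'
from p import *
show()
im=read_camera("wrist");b=cv2.resize(read_camera("side")[90:250,170:340,::-1],(408,384))
cv2.imwrite("pics/w3.png",cv2.resize(np.hstack([im[:,:,::-1],b]),(800,334)))
E
```

```text
t 14.55 tip case [0.0048 0.0841 0.1649] toolz [ 0.013 -0.003 -1.   ] tooly [-0.002  1.    -0.003] F case [ 0.45  0.41 -1.07] q [ 0.02  0.18 -0.3   1.08 -0.   -0.17] gap 0.71
```

View pics/w3.png

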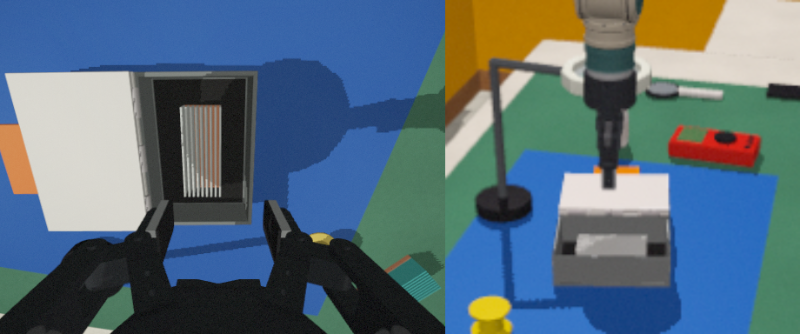

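The heatsink sits flat, fins up, in the front well (wrist view at (201,150)). The panel is flat, nothing else moved, and the arm is clear.

```bash
python3 -c "
from rig import *
print(close_job())"
```

```text
the job is handed in; nothing more can be done
None
```

The job is handed in at about 14.6 s, verdict not shown: the front panel was folded flat and pressed home at about 12 N, the heatsink was set down fins up in the front well and released, and the last pictures show the lamp and bystanders undisturbed.

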